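# Seat the drip tray under the ice shaver

### The job

Pick up the blue drip tray by its white bar and slide it nose first into the hidden bay under the ice shaver's bowl grille, letting the bay's side walls line it up, then push it home until the spring roller at the back has snapped over the rim at the tray's nose and the tray switch stays pressed, and let go. Go gently: never press the tray against the machine with more than 25 N. Leave the glass bowl, the two syrup bottles and the clear ice tub where they stand.

Things in the scene. Friction and masses are not known exactly. Their poses are not given: they have to be found in the camera images.
- shaver: Pale-blue block-ice shaver, fixed. Plinth 290 deep (x) x 252 wide x 66 mm high, bowl grille on top; a column at its back carries the head, 490 mm high in all, overhanging from 80 mm behind the plinth's front and 220 mm above the counter. Origin on the counter under the middle of the bay mouth, in the plinth's front plane; +x points straight into the bay, z up.
- mouth (a point): Middle of the bay mouth in the plinth's front plane, 14 mm above the counter; axes as the shaver. 184 mm wide, open from its sill at 13.5 mm up to 56 mm. Inside is a polished steel channel: its floor, 14 mm above the counter, starts 12 mm in; two upright walls 144 mm apart, parallel to x, start 42 mm in and flare out to 176 mm wide at 12 mm in.
- home (a point): Tray origin when fully seated at the nominal channel setting: 90 mm behind the mouth; axes as the shaver. The channel hangs in slotted holes: it sits up to 11 mm left or right (y) of this and, separately, up to 15 mm farther in or out (x), floor, walls and back parts alike. Its setting is hidden and must be felt.
- roller_mid (a point): Spring roller hanging at the back of the channel (nominal setting, hidden). It rides up over the tray's nose rim, resisting the push with roughly 3 to 6 N, then snaps down inside it. 1.5 mm beyond the snapped position two rubber buffers stop the tray: together 6 N per mm for 8 mm, then rigid. A steady push of 10 to 12 N is surely home; the tray's weight and the roller then add to it.
- tray: Blue plastic drip tray, 0.25 to 0.5 kg, loose: pan 200 (x) x 140 (y) x 28 mm high, nose corners cut 16 mm at 45 degrees, a round rim across the nose, nose underside sloped up 6 mm. It has 2 mm free to each channel wall, 14 mm to the bay's roof. Origin under the middle of the pan; +x points to the nose, which enters first, z up.
- tray_bar (a point): Centre of the tray's white grip bar, 150 mm behind the tray's origin (-x) and 26 mm above its underside; axes as the tray. The bar lies along y: 100 long, 12 thick (x), 24 mm high. Between bar and pan is a clear gap of 44 mm, 74 mm wide between the bar's two arms.
- tray_nose (a point): Middle of the tray's nose, at underside level, 100 mm ahead of the tray's origin; same axes as the tray.
- plunger (a joint): Tray switch at the back of the bay: travel of the orange sprung plunger in m, 0 when no tray is home, about 0.003 when the tray is seated and held by the roller (0.005 to 0.006 while it is pushed into the buffers); a tray short of the roller does not reach it; its spring is soft, 0.5 N per mm.
- bowl: Clear glass bowl, 110 mm across, 55 mm high, standing on the grille under the blade table; origin under its foot. Leave alone.
- syrup_red: Red syrup bottle, 60 mm across, 170 mm high, on the counter; origin under its foot. Leave alone.
- syrup_green: Green syrup bottle, 60 mm across, 170 mm high, on the counter; origin under its foot. Leave alone.
- ice_tub: Empty clear plastic ice tub, 160 x 110 x 65 mm high, on the counter; origin under its floor. Leave alone.

How it is judged (in metres and radians):
On the way, in this order (a step that is already met when the one before it is completed fails the run):
1. the tray's nose is inside the bay, more than 50 mm behind the front face, between the side walls and on the channel's floor level (x of tray_nose in the frame of shaver above 0.05 m and y of tray_nose in the frame of shaver between -0.02 and 0.02 m and z of tray_nose in the frame of shaver between 0.01 and 0.03 m), for 0.1 s.
2. the tray is pushed home past the roller and presses the tray switch (value of joint plunger above 0.001 m), for 0.2 s.
At the end, for the whole second after the job is handed in: The tray lies at rest and level in the bay (within 3 degrees level and in line with it), its origin more than 65 mm behind the front face and its underside within 5 mm of the channel's floor, held by the roller so that the tray switch stays pressed by more than 1 mm; nothing holds the tray (value of joint plunger above 0.001 m and x of tray in the frame of shaver above 0.065 m and z of tray in the frame of shaver below 0.019 m and angle between the x axis of tray and the x axis of shaver, either way round below 0.05 rad and angle between tray's own z axis and vertical below 0.05 rad and linear speed of tray below 0.01 m/s and contact force between tray and the fingers below 0.1 N); the robot touches nothing.
It fails at once if the tray was pressed against the machine with more than 25 N (contact force between tray and shaver above 25 N).
It fails at once if the glass bowl was moved by more than 20 mm (distance of bowl from where it was at the start of the episode above 0.02 m).
It fails at once if a syrup bottle was moved by more than 20 mm or tipped (distance of any of syrup_red, syrup_green from where it was at the start of the episode above 0.02 m or angle between any of syrup_red, syrup_green's own z axis and vertical above 0.3 rad).
It fails at once if the ice tub was moved by more than 20 mm (distance of ice_tub from where it was at the start of the episode above 0.02 m).
It also fails if it takes over 67 s, if anything falls off the work surface, if the arm or the gripper's body presses on something with over 40 N, if the wrist force passes 120 N, or if a joint passes its speed limit or range.

### The arm

A 6-joint arm with a two-finger parallel gripper is mounted at the origin on the work surface. World frame = base frame: x ahead of the robot, y to its left, z up, the work surface at z = 0. Lengths are in mm, angles in rad, forces in N, time in s.
With the tool pointing down it reaches from about 350 to 925 mm from the base axis. Payload 6.4 kg.
Tool frame: the origin (TCP) lies midway between the tips of the shut fingers; the grasp point (between the pads) lies 19 mm behind it (r.tcp_to_grasp is the distance from the TCP to the grasp point, in mm); z points along the fingers, y is the direction in which the jaws open and shut (so a half turn about z gives the same grasp; the last joint's range is limited). The gripper opens to 94 mm and grips with 3 to 60 N. Pads are 16 mm wide; open, the fingers measure 119 mm over their backs; the gripper's body (75 mm by 177 mm) begins 78 mm behind the grasp point.
Start: joints at [0.932, 0.245, 1.558, -0, 1.339, -0.174], TCP at [291.358, 581.055, 205.455] pointing down, gripper open.
Joint ranges: [-3.13, 3.13], [-1.02, 2.26], [0.13, 2.54], [-0.95, 4.09], [0.21, 2.88], [-2.74, 2.74]. Speed limits (rad/s): [2.57, 2.57, 3.14, 3.14, 3.14, 3.14].

### API

Orientations are given as a unit quaternion [x, y, z, w].
In Python, from cell import r gives the robot as it stands.
- The arm moves only by the tool send_rows, never from a script. Its argument "deltas" is a list that holds one entry, the list of rows, each a list of 6 numbers: the shift along the world's x, y, z scaled (see below), then the turn, a rotation vector about the world's x, y, z scaled (see below). A call has 1 to 5 rows; each row is the pose to reach, as a shift and turn from the pose commanded when the call began, turning the shorter way round; what a row does not reach only later rows make up. The controller multiplies each number of a shift by 400 mm and each number of a turn by 360 degrees. A row lasts 1/10 s, in which the tool goes at most 50 mm and 8.59 degrees, less where a joint would pass 70% of its speed; a pose out of reach is approached as far as the arm can. A call with a number of a shift or a turn outside -1 to 1 is refused whole. A call with a gripper value outside its range is refused whole. "jaw" is the opening, from -1 (shut) to 1 (fully open), so that 0 is half open, set as the call begins (left out, the last holds). The fingers move at their own pace and stop on an object; the grip force is fixed at half the most. Time passes only in rows, so rows that repeat a pose let the fingers close. It gives the time, the measured TCP pose, the force and the opening at its end, in the units of the state.
- r.state(): the state, without advancing time (a new reading comes with each control period).
- r.read_camera(name): name is "side" or "top"; returns (picture, depth): 420x560x3 uint8, blue, green, red; 420x560 float32, mm along the optical axis (not along the pixel's ray), 0 where there is no reading.
- r.camera_info(name): a dict with "intrinsics" (3x3 intrinsics, pixels), "rvec" (rotation vector, rad) and "tvec" (3), from world to camera coordinates, as OpenCV has them. Camera axes: x right, y down, z forward; pixel columns grow to the right and rows downward; lengths in mm; the calibration is good to about 2 mm. A picture is of the moment at which its call begins. camera_info takes no time and is no camera call.
- r.finish_job(): hands the job in, once; it reports no verdict.
Trained networks look in the newest picture that a camera, given by its name, has taken for a name from the list of things; names that differ only in an ending like _2 or _b are one class to them, and where a whole thing is asked for, a point or a joint stands for the part that bears it (a point fixed in the world has none). Each returns a list of dicts, best first, with "p" (0 to 1); they miss things now and then, are a little off and sometimes report something else, mostly with a low value. They report only what shows in the picture. A call takes as long as a camera call.
- r.cut_out(camera, query): "mask" (420x560 bool, what is visible of it) and "point" ([column, row] as shares, 0 to 1, of the picture: columns of its width, rows of its height, amid what is visible of it).
- r.mark_of(camera, query): "point" ([column, row] as shares, 0 to 1, of the picture: columns of its width, rows of its height: a listed point, or the origin of a listed thing).
The state is a dict: "time": time; "qpos": joint angles; "dq": joint speeds; "tau": joint torques, N m; "tool_pos": TCP position; "ee_rot": TCP orientation; "contact_force": force on the tool from outside, world axes, zero at the start; "torque": the same for the moment, N m; "width": opening from 0.0 (shut) to 1.0 (fully open).
Only numpy, scipy, OpenCV 4.12 (cv2) and the standard library are available. Lean on these libraries where they do the work, as an engineer would, in place of code of your own. Each camera call takes 0.05 s, during which the arm holds its last target.

## Working session

There is one attempt and no reset: what is moved stays moved. The work goes in short steps, Python scripts to look and compute and a tool call to move; the robot and the scene stay as the last step left them, time stands still between calls to the robot, and variables do not carry over. Pictures are saved under pics/ and viewed, and the job is handed in when it is done.

Besides the shell and the picture viewer there is one more tool, called as a command line: name --argument value ..., lists and objects as JSON in quotes. send_rows: Moves the arm, as the interface text tells. Shifts and turns lie within -1 to 1; 1 stands for 400 mm of shift or 360 degrees of turn. Its arguments: {"type":"object","properties":{"deltas":{"type":"array","items":{"type":"array","items":{"type":"array","items":{"type":"number"}}}},"jaw":{"type":"number"}},"required":["deltas"]}

```bash
ls; mkdir -p pics
cat > h.py <<'E'
from cell import r
import numpy as np, cv2
def cam(n):
    i=r.camera_info(n); K=np.array(i["intrinsics"],float).reshape(3,3); R,_=cv2.Rodrigues(np.array(i["rvec"],float)); return K,R,np.array(i["tvec"],float).ravel()
def back(n,u,v,d):
    K,R,t=cam(n); u,v,d=map(np.asarray,(u,v,d)); p=np.stack([(u-K[0,2])/K[0,0]*d,(v-K[1,2])/K[1,1]*d,d],-1); return (p-t)@R
def ray(n,u,v):
    K,R,t=cam(n); c=-R.T@t; d=R.T@np.array([(u-K[0,2])/K[0,0],(v-K[1,2])/K[1,1],1]); return c,d
def proj(n,P):
    K,R,t=cam(n); q=(np.asarray(P)@R.T+t)@K.T; return q[...,:2]/q[...,2:]
E
python3 - <<'E'
from h import *
print(r.state())
for n in("side","top"):
    p,d=r.read_camera(n); cv2.imwrite(f"pics/{n}0.png",p); np.save(f"{n}0.npy",d)
    K,R,t=cam(n); print(n,K.tolist(),-R.T@t,R[2])
    for q in("tray_bar","tray","tray_nose","mouth","shaver","home"):
        print(q,[(round(a["p"],2),np.round(np.array(a["point"])*[560,420],1)) for a in r.mark_of(n,q)][:2])
E
```

```text
pics
{'time': 0.0, 'qpos': array([ 9.31913799e-01,  2.45780094e-01,  1.55902272e+00, -4.72068002e-05,
        1.33869056e+00, -1.74098314e-01]), 'dq': array([ 0.00202193,  0.00218839,  0.00016354, -0.00022497,  0.00087583,
       -0.0006598 ]), 'tau': array([-1.96650144e-04, -4.15839565e+01, -3.14605701e+01,  6.84562046e-02,
        3.32961918e-02, -1.69599775e-04]), 'tool_pos': array([290.9867633 , 580.54863966, 204.36242032]), 'ee_rot': array([ 2.30300574e-01,  9.73119079e-01, -8.81999145e-04, -3.54667104e-04]), 'contact_force': array([-0.06287464,  0.45058443, -1.07565614]), 'torque': array([-0.0037357 , -0.050769  , -0.04703071]), 'width': 1.0027697632271835}
side [[408.84072929526195, 0.0, 274.0173558306327], [0.0, 408.84072929526195, 214.4269005383361], [0.0, 0.0, 1.0]] [-230.17183129 -729.85459767  651.18893   ] [ 0.62261591  0.61606189 -0.48251132]
tray_bar [(0.76, array([200.3, 192.2])), (0.16, array([299.7, 243.1]))]
tray [(0.59, array([238. , 205.7]))]
tray_nose [(0.76, array([262.8, 215.1])), (0.37, array([341.9, 229.8]))]
mouth [(0.75, array([298.6, 239.2]))]
shaver [(0.84, array([298.5, 243.7])), (0.2, array([323.2, 345.1]))]
home []
top [[501.2223741679309, 0.0, 285.4939640793186], [0.0, 501.2223741679309, 210.10483989800667], [0.0, 0.0, 1.0]] [ 356.69149023  -10.93100594 1257.58494044] [ 1.31762683e-01 -1.78124156e-04 -9.91281274e-01]
tray_bar [(0.79, array([129. , 218.6])), (0.38, array([303.5, 198.3]))]
tray [(0.71, array([192.7, 201.8]))]
tray_nose [(0.73, array([232.9, 193.5]))]
mouth [(0.56, array([305.8, 202.3]))]
shaver [(0.98, array([308.2, 205.3]))]
home []
```

View pics/side0.png

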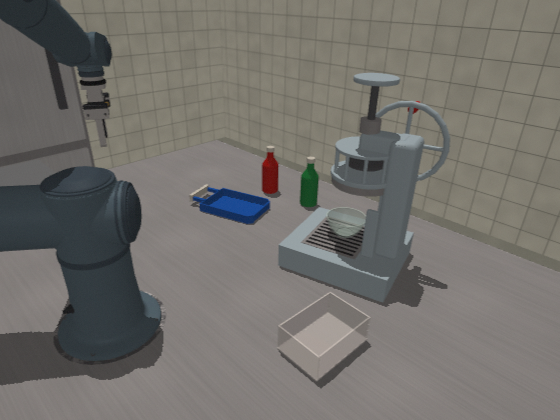

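View pics/top0.png

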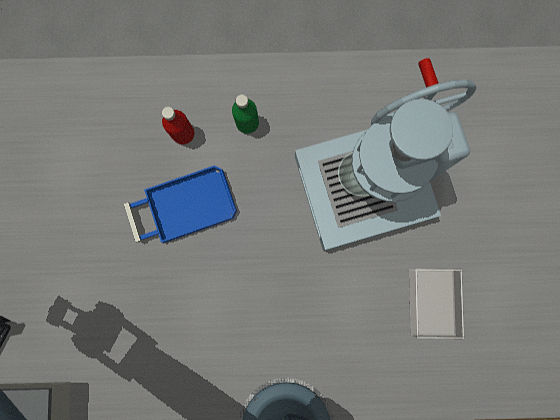

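```bash
cat > m.py <<'E'
from h import *
def dep(n,f):
    d=np.load(f); v,u=np.mgrid[0:420,0:560]; return back(n,u,v,d),d
if __name__=="__main__":
    P,d=dep("top","top0.npy"); im=cv2.imread("pics/top0.png").astype(int)
    b,g,rr=im[...,0],im[...,1],im[...,2]
    v,u=np.mgrid[0:420,0:560]
    # table level
    print("table z",np.median(P[300:400,380:400,2]))
    tr=(b>rr+50)&(b>g+30)&(u>110)&(u<250)&(v>150)&(v<260)
    z=P[tr][:,2]; print("tray z pct",np.percentile(z,[1,10,50,90,99]))
    top=P[tr&(P[...,2]>20)]
    print("rim z",np.median(top[:,2]),len(top), cv2.minAreaRect(top[:,:2].astype(np.float32)))
    bar=(im.min(-1)>130)&(u>118)&(u<150)&(v>195)&(v<250)&(P[...,2]>20)
    q=P[bar]; print("bar",len(q),np.median(q,0),cv2.minAreaRect(q[:,:2].astype(np.float32)))
    # side bar
    pl=(P[...,2]>58)&(P[...,2]<74)&(u>285)&(u<450)&(v>110)&(v<260)
    q=P[pl]; print("plinth",len(q),np.median(q[:,2]),cv2.minAreaRect(q[:,:2].astype(np.float32)),cv2.boxPoints(cv2.minAreaRect(q[:,:2].astype(np.float32))))
    print("rim"); print(cv2.boxPoints(cv2.minAreaRect(top[:,:2].astype(np.float32))))
    S,ds=dep("side","side0.npy"); im2=cv2.imread("pics/side0.png").astype(int)
    b,g,rr=im2[...,0],im2[...,1],im2[...,2]
    t2=(b>rr+50)&(b>g+30)&(u>185)&(u<280)&(v>180)&(v<230)&(S[...,2]>18)
    q=S[t2]; print("side rim",len(q),np.percentile(q[:,2],[50,90,98]),cv2.minAreaRect(q[:,:2].astype(np.float32)))
    for n,D in(("side",S),("top",P)):
        for k in("tray_bar","shaver","bowl","syrup_red","syrup_green","ice_tub"):
            c=r.cut_out(n,k)
            if c:
                m=c[0]["mask"]&(D[...,2]>5); q=D[m]; print(n,k,round(c[0]["p"],2),m.sum(),q.mean(0).round(),np.percentile(q,[2,98],axis=0).round())
    for Q in("tray_bar","tray_nose","tray","mouth"):
        A=[];B=[]
        for n in("side","top"):
            a=r.mark_of(n,Q)[0]["point"]; c,dd=ray(n,a[0]*560,a[1]*420); dd/=np.linalg.norm(dd); M=np.eye(3)-np.outer(dd,dd); A.append(M);B.append(M@c)
        print(Q,np.linalg.lstsq(np.vstack(A),np.hstack(B),rcond=None)[0].round(1))
E
python3 m.py
```

```text
table z 1.01924235311981
tray z pct [-1.70703341  0.85912698  4.5860817  28.04977441 34.00843551]
rim z 29.02852288524717 732 ((520.41650390625, 161.18353271484375), (420.1604919433594, 221.7709197998047), 74.2571792602539)
bar 193 [497.98002966 366.00796215  39.29279442] ((418.94873046875, 203.10166931152344), (439.24127197265625, 76.229248046875), 63.936004638671875)
plinth 7115 66.88839329166008 ((577.6156005859375, -209.61849975585938), (253.173828125, 291.7155456542969), 14.913307189941406) [[ 417.75507  -101.251816]
 [ 492.83014  -383.1413  ]
 [ 737.47614  -317.98517 ]
 [ 662.40106   -36.095703]]
rim
[[356.6915  -10.93103]
 [570.1436  -71.10187]
 [684.1415  333.2981 ]
 [470.6894  393.46893]]
side rim 481 [23.84779366 27.36870937 29.01121905] ((238.89047241210938, -231.89471435546875), (1345.123779296875, 250.15304565429688), 57.24663162231445)
side tray_bar 0.94 1079 [529. 240.  23.] [[454. 111.   6.]
 [633. 368.  36.]]
side shaver 0.65 15292 [ 548. -272.  200.] [[ 431. -374.   13.]
 [ 692.  -93.  488.]]
side bowl 0.6 955 [ 591. -193.  106.] [[ 539. -244.   76.]
 [ 643. -142.  121.]]
side syrup_red 0.88 599 [712. 224.  83.] [[700. 214.   8.]
 [747. 255. 168.]]
side syrup_green 0.64 594 [712. 224.  84.] [[700. 214.   8.]
 [748. 255. 168.]]
side ice_tub 0.68 3727 [ 280. -373.   41.] [[ 207. -426.    6.]
 [ 367. -314.   65.]]
top tray_bar 0.81 2571 [535. 250.  27.] [[453. 119.   5.]
 [628. 374.  42.]]
top shaver 0.73 17163 [ 567. -209.  254.] [[ 444. -356.   62.]
 [ 694.  -62.  492.]]
top bowl 0.65 17292 [ 568. -209.  254.] [[ 443. -357.   61.]
 [ 695.  -62.  492.]]
top syrup_red 0.86 834 [717. 241. 106.] [[699. 219.  14.]
 [747. 271. 172.]]
top ice_tub 0.84 2421 [ 282. -368.   32.] [[ 208. -419.    5.]
 [ 364. -308.   68.]]
tray_bar [512.  378.3  15.7]
tray_nose [571.3 118.9   5. ]
tray [552.  220.5   7.5]
mouth [543.1 -64.6   8.8]
```

```bash
cat > m2.py <<'E'
from m import *
for n,f,pf,box in(("top","top0.npy","pics/top0.png",(115,245,160,250)),("side","side0.npy","pics/side0.png",(185,275,180,225))):
    P,d=dep(n,f); im=cv2.imread(pf).astype(int); b,g,rr=im[...,0],im[...,1],im[...,2]; v,u=np.mgrid[0:420,0:560]
    w=(u>box[0])&(u<box[1])&(v>box[2])&(v<box[3])&(d>0)&(P[...,0]>350)&(P[...,0]<690)&(P[...,1]>80)&(P[...,1]<420)
    tr=w&(b>rr+40)&(b>g+25)
    q=P[tr&(P[...,2]>20)&(P[...,2]<34)]; R=cv2.minAreaRect(q[:,:2].astype(np.float32)); print(n,"rim",len(q),np.median(q[:,2]),R); print(cv2.boxPoints(R))
    bar=w&~tr&(P[...,2]>25)&(b<rr+25); q=P[bar]; R=cv2.minAreaRect(q[:,:2].astype(np.float32)); print(n,"bar",len(q),np.median(q,0),np.percentile(q[:,2],[10,50,90]),R)
    print(cv2.boxPoints(R))
    pl=(P[...,2]>60)&(P[...,2]<73)&(d>0)&(P[...,1]<-20)&(P[...,1]>-420)&(P[...,0]>400)&(P[...,0]<760)
    q=P[pl]; R=cv2.minAreaRect(q[:,:2].astype(np.float32)); print(n,"pl",R)
E
python3 m2.py
```

```text
top rim 729 28.563648844035605 ((538.4425048828125, 244.6458740234375), (141.69412231445312, 243.4658660888672), 17.984607696533203)
[[433.47064 338.55603]
 [508.6435  106.98602]
 [643.41437 150.73572]
 [568.2415  382.30573]]
top bar 256 [498.01936441 364.50447061  38.30650668] [30.70878098 38.30650668 41.99306727] ((504.25146484375, 347.7685241699219), (99.82624816894531, 51.657806396484375), 18.44913101196289)
[[448.72974 356.47433]
 [465.0775  307.47147]
 [559.7732  339.0627 ]
 [543.4254  388.06558]]
top pl ((577.6156005859375, -209.61849975585938), (253.173828125, 291.7155456542969), 14.913307189941406)
side rim 399 24.621649652584605 ((539.854736328125, 239.6389923095703), (148.74468994140625, 247.3033905029297), 18.037124633789062)
[[430.85065 334.18582]
 [507.424    99.03588]
 [648.8588  145.09216]
 [572.28546 380.2421 ]]
side bar 92 [497.1868682  358.53808215  34.14301129] [27.43286592 34.14301129 36.6190165 ] ((501.46343994140625, 361.4183349609375), (102.41061401367188, 15.509828567504883), 17.62757110595703)
[[450.31406 353.30267]
 [455.0109  338.52112]
 [552.6128  369.534  ]
 [547.916   384.31555]]
side pl ((578.7023315429688, -212.98060607910156), (258.6402587890625, 291.7872314453125), 15.274492263793945)
```

send_rows --deltas '[[[0.518,-0.539,-0.25,0,0,0.124],[0.518,-0.539,-0.25,0,0,0.124],[0.518,-0.539,-0.25,0,0,0.124],[0.518,-0.539,-0.25,0,0,0.124],[0.518,-0.539,-0.25,0,0,0.124]]]' --jaw -0.15

```text
time: 2.2
tool_pos: [451.9, 414.0, 128.2]
ee_rot: [-0.134, 0.991, 0.0, 0.0]
contact_force: [0.4, 0.2, 0.0]
width: 0.611
```

send_rows --deltas '[[[0,0,0,0,0,0],[0,0,0,0,0,0]]]'

```text
time: 2.4
tool_pos: [451.1, 414.8, 128.3]
ee_rot: [-0.129, 0.992, 0.0, -0.0]
contact_force: [-0.2, 0.9, -0.2]
width: 0.444
```

```bash
cat > s.py <<'E'
from h import *
from scipy.spatial.transform import Rotation as Ro
s=r.state(); M=Ro.from_quat(s["ee_rot"]).as_matrix()
yaw=np.degrees(np.arctan2(M[1,1],M[0,1]))
S0=np.array([540.1,-70,0]); a=np.radians(-75.1); ex=np.array([np.cos(a),np.sin(a),0]); ey=np.array([-ex[1],ex[0],0])
p=s["tool_pos"]; f=s["contact_force"]
print("t",round(s["time"],2),"p",p.round(2),"yawY",yaw.round(2),"z",M[:,2].round(4),"w",round(s["width"],3),"q6",s["qpos"].round(2))
print("shaver frame tcp x,y",round(ex@(p-S0),1),round(ey@(p-S0),1),"F x,y,z",round(ex@f,2),round(ey@f,2),round(f[2],2),"T",round(float(ex@s["torque"]),2),round(float(ey@s["torque"]),2),round(float(s["torque"][2]),2))
E
python3 s.py
```

```text
t 2.4 p [451.15 414.79 128.29] yawY 104.85 z [-8.e-04 -0.e+00 -1.e+00] w 0.444 q6 [ 0.56  0.24  1.71  0.    1.19 -1.27]
shaver frame tcp x,y -491.4 38.7 F x,y,z -0.86 0.07 -0.18 T 0.0 0.07 0.04
```

send_rows --deltas '[[[0.118,-0.1225,-0.1,0,0,0.0088],[0.118,-0.1225,-0.17,0,0,0.0088],[0.118,-0.1225,-0.17,0,0,0.0088],[0.118,-0.1225,-0.17,0,0,0.0088]]]'

```text
time: 2.8
tool_pos: [497.1, 367.4, 60.6]
ee_rot: [-0.158, 0.987, 0.0, -0.001]
contact_force: [-0.5, 0.6, 1.2]
width: 0.426
```

```bash
python3 s.py
python3 - <<'E'
from h import *
for n,b in(("side",(150,130,300,240)),("top",(60,150,260,300))):
    p,d=r.read_camera(n); c=p[b[1]:b[3],b[0]:b[2]]; cv2.imwrite(f"pics/{n}1.png",cv2.resize(c,None,fx=4,fy=4))
E
```

```text
t 2.8 p [497.08 367.43  60.64] yawY 108.22 z [-1.1e-03  1.0e-04 -1.0e+00] w 0.426 q6 [ 0.45  0.34  1.73  0.    1.08 -1.44]
shaver frame tcp x,y -433.8 70.9 F x,y,z -0.7 -0.37 1.24 T -0.0 0.08 0.01
```

View pics/top1.png

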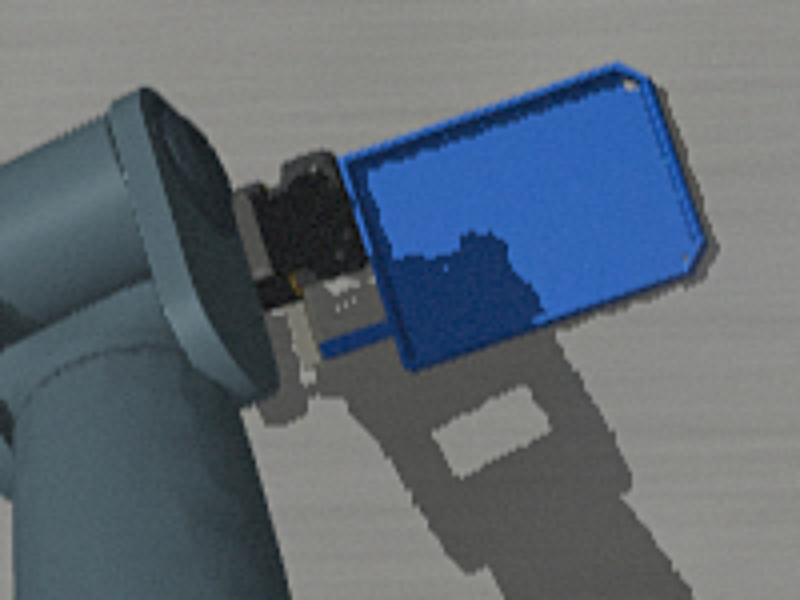

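View pics/side1.png

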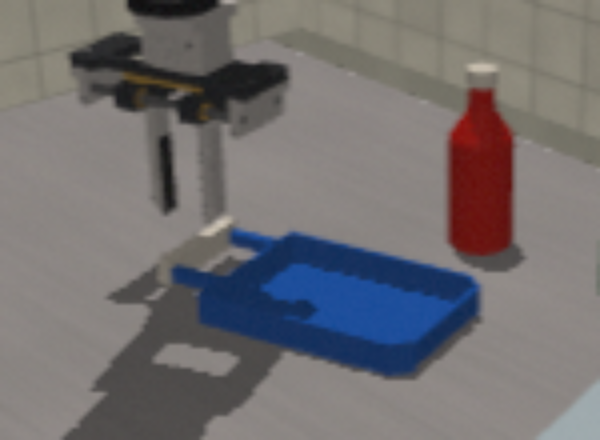

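send_rows --deltas '[[[0.002,-0.003,-0.07,0,0,0],[0.002,-0.003,-0.134,0,0,0],[0.002,-0.003,-0.134,0,0,0],[0.002,-0.003,-0.134,0,0,0]]]'

```text
time: 3.3
tool_pos: [499.1, 366.5, 8.7]
ee_rot: [-0.159, 0.987, 0.0, 0.001]
contact_force: [0.1, -0.0, -1.0]
width: 0.423
```

```bash
python3 s.py
```

```text
t 3.3 p [499.12 366.5    8.67] yawY 108.29 z [ 0.0018  0.001  -1.    ] w 0.423 q6 [ 0.45  0.42  1.74  0.    0.99 -1.44]
shaver frame tcp x,y -432.4 72.6 F x,y,z 0.03 0.11 -1.04 T 0.04 0.07 0.05
```

Close.

send_rows --deltas '[[[0,0,0,0,0,0],[0,0,0,0,0,0],[0,0,0,0,0,0],[0,0,0,0,0,0],[0,0,0,0,0,0]]]' --jaw -1

```text
time: 3.8
tool_pos: [499.2, 365.3, 7.7]
ee_rot: [-0.158, 0.987, 0.0, 0.0]
contact_force: [-0.1, -0.8, 4.2]
width: 0.124
```

```bash
python3 s.py
```

```text
t 3.8 p [499.25 365.31   7.67] yawY 108.2 z [ 7.e-04  4.e-04 -1.e+00] w 0.124 q6 [ 0.45  0.42  1.74  0.    0.98 -1.44]
shaver frame tcp x,y -431.2 72.5 F x,y,z 0.79 -0.3 4.21 T -0.15 0.01 -0.05
```

send_rows --deltas '[[[0,0,0.05,0,0,0],[0,0,0.1,0,0,0],[0,0,0.1,0,0,0],[0,0,0.1,0,0,0],[0,0,0.1,0,0,0]]]'

```text
time: 4.3
tool_pos: [497.6, 364.6, 45.1]
ee_rot: [-0.158, 0.987, -0.0, -0.001]
contact_force: [-0.9, -0.4, -3.6]
width: 0.124
```

```bash
python3 s.py
cat > look.py <<'E'
import sys
from h import *
k=sys.argv[1]
for n,b in(("side",(150,130,350,280)),("top",(60,130,360,330))):
    p,d=r.read_camera(n); cv2.imwrite(f"pics/{n}{k}f.png",p); np.save(f"{n}{k}.npy",d); c=p[b[1]:b[3],b[0]:b[2]]; f=800/(b[2]-b[0]); cv2.imwrite(f"pics/{n}{k}.png",cv2.resize(c,None,fx=f,fy=f))
E
python3 look.py 2
cat > tray.py <<'E'
import sys
from m import *
k=sys.argv[1]
for n in("top","side"):
    P,d=dep(n,f"{n}{k}.npy"); im=cv2.imread(f"pics/{n}{k}f.png").astype(int); b,g,rr=im[...,0],im[...,1],im[...,2]
    tr=(b>rr+50)&(b>g+30)&(d>0)&(P[...,1]>-120)&(P[...,1]<420)&(P[...,2]<150)
    q=P[tr]; 
    # floor plane via RANSAC-ish
    best=None; rng=np.random.default_rng(0)
    for _ in range(400):
        s=q[rng.choice(len(q),3,replace=False)]; nn=np.cross(s[1]-s[0],s[2]-s[0]); l=np.linalg.norm(nn)
        if l<500: continue
        nn/=l; nn*=np.sign(nn[2]) or 1
        if nn[2]<.9: continue
        i=abs((q-s[0])@nn)<2
        if best is None or i.sum()>best.sum(): best=i
    c=q[best].mean(0); A=np.c_[q[best][:,:2]-c[:2],np.ones(best.sum())]; w=np.linalg.lstsq(A,q[best][:,2],rcond=None)[0]
    a=np.radians(-75); e=np.array([np.cos(a),np.sin(a)])
    print(n,"floor pts",best.sum(),len(q),"z at",c.round(1),"slope fwd deg",np.degrees(np.arctan(w[:2]@e)).round(2),"slope lateral",np.degrees(np.arctan(w[:2]@[-e[1],e[0]])).round(2))
    h=q[:,2]-(w[2]+(q[:,:2]-c[:2])@w[:2]); rim=q[(h>15)&(h<36)]
    R=cv2.minAreaRect(rim[:,:2].astype(np.float32)); print(R); print(cv2.boxPoints(R).round(1).tolist())
E
python3 tray.py 2
```

```text
t 4.3 p [497.63 364.61  45.15] yawY 108.2 z [-0.0028 -0.0011 -1.    ] w 0.124 q6 [ 0.45  0.36  1.73  0.    1.05 -1.44]
shaver frame tcp x,y -430.9 70.7 F x,y,z 0.12 -0.95 -3.62 T -0.08 0.39 0.04
top floor pts 2314 4565 z at [544.1 226.   40.6] slope fwd deg -0.45 slope lateral -0.29
((537.2144165039062, 243.65318298339844), (141.26097106933594, 242.7154083251953), 18.33554458618164)
[[432.0, 336.6000061035156], [508.29998779296875, 106.19999694824219], [642.4000244140625, 150.6999969482422], [566.0999755859375, 381.1000061035156]]
side floor pts 539 1653 z at [554.7 235.4  38.1] slope fwd deg 0.35 slope lateral -1.75
((538.8275146484375, 239.93716430664062), (144.32064819335938, 247.67733764648438), 18.066781997680664)
[[431.79998779296875, 335.29998779296875], [508.6000061035156, 99.80000305175781], [645.7999877929688, 144.60000610351562], [569.0, 380.0]]
```

View pics/side2.png

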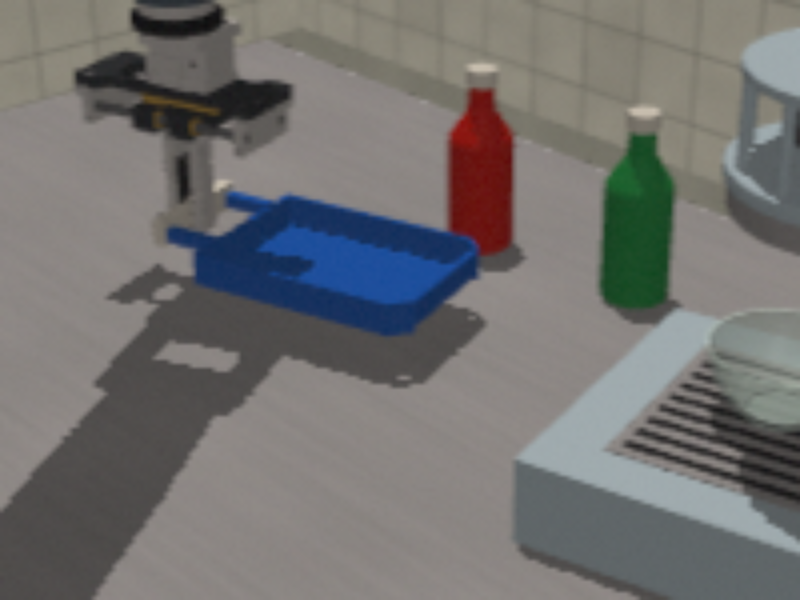

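send_rows --deltas '[[[-0.012,-0.09,0,0,0,-0.003],[-0.024,-0.18,0,0,0,-0.006],[-0.036,-0.27,0,0,0,-0.009],[-0.048,-0.36,-0.01,0,0,-0.009],[-0.061,-0.42,-0.025,0,0,-0.009]]]'

```text
time: 4.9
tool_pos: [473.8, 195.3, 36.4]
ee_rot: [-0.13, 0.992, -0.0, -0.0]
contact_force: [0.6, 0.5, -3.6]
width: 0.127
```

send_rows --deltas '[[[0,0,0,0,0,0],[0,0,0,0,0,0],[0,0,0,0,0,0]]]'

```text
time: 5.2
tool_pos: [474.8, 197.8, 37.1]
ee_rot: [-0.131, 0.991, 0.0, 0.0]
contact_force: [0.7, 0.5, -2.1]
width: 0.124
```

```bash
python3 s.py;python3 look.py 3; python3 tray.py 3
```

```text
t 5.2 p [474.8  197.84  37.06] yawY 105.01 z [ 4.e-04  3.e-04 -1.e+00] w 0.124 q6 [ 0.17  0.16  2.    0.    0.98 -1.66]
shaver frame tcp x,y -275.6 5.8 F x,y,z -0.3 0.76 -2.1 T 0.08 0.45 -0.01
top floor pts 2098 4236 z at [514.   51.8  32.2] slope fwd deg -0.59 slope lateral 0.41
((508.98345947265625, 69.2459945678711), (140.7375946044922, 230.5974578857422), 15.174402236938477)
[[410.8999938964844, 162.10000610351562], [471.20001220703125, -60.5], [607.0999755859375, -23.600000381469727], [546.7000122070312, 198.89999389648438]]
side floor pts 825 2146 z at [524.6  63.2  30.3] slope fwd deg 0.01 slope lateral -0.13
((510.32244873046875, 71.19085693359375), (148.22671508789062, 245.548095703125), 14.870973587036133)
[[407.20001220703125, 170.8000030517578], [470.20001220703125, -66.5], [613.5, -28.5], [550.4000244140625, 208.89999389648438]]
```

View pics/side3.png

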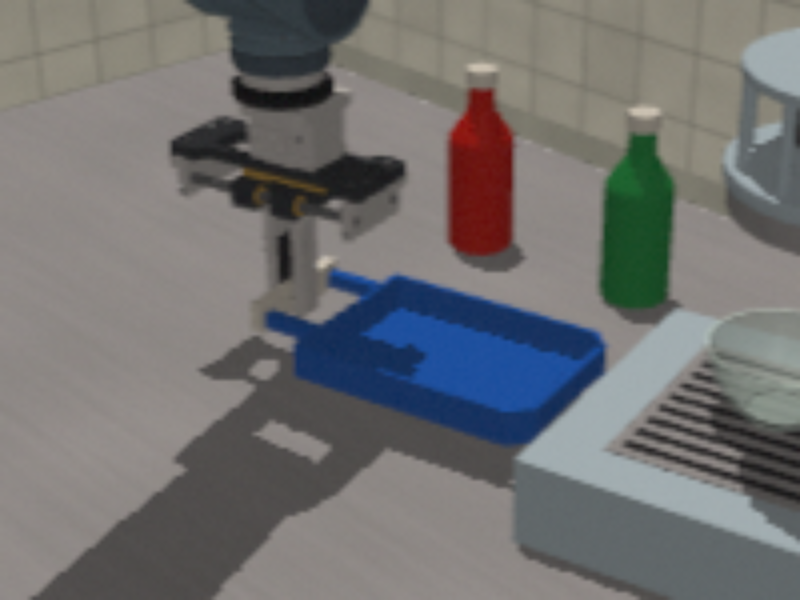

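View pics/top3.png

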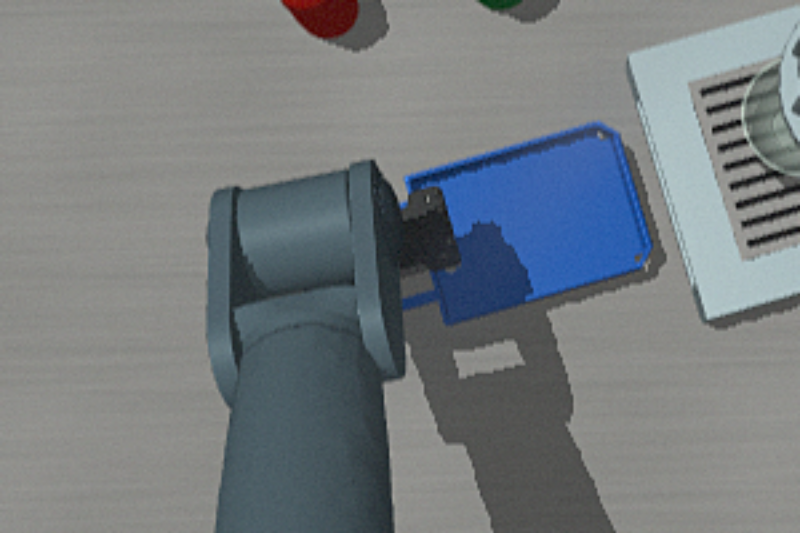

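send_rows --deltas '[[[-0.0025,-0.02,-0.026,0,0,0],[-0.0025,-0.047,-0.026,0,0,0],[-0.0025,-0.047,-0.026,0,0,0],[-0.0025,-0.047,-0.026,0,0,0]]]'

```text
time: 5.7
tool_pos: [473.5, 178.0, 26.5]
ee_rot: [-0.13, 0.992, 0.0, -0.0]
contact_force: [-0.1, 0.2, -3.1]
width: 0.128
```

```bash
python3 s.py;python3 look.py 4; python3 tray.py 4
```

```text
t 5.7 p [473.49 177.96  26.49] yawY 104.92 z [-1.e-04  1.e-04 -1.e+00] w 0.128 q6 [ 0.13  0.16  2.03  0.    0.96 -1.7 ]
shaver frame tcp x,y -256.7 -0.6 F x,y,z -0.23 0.0 -3.11 T 0.06 0.42 -0.02
top floor pts 2080 4108 z at [512.1  30.3  21.9] slope fwd deg -0.62 slope lateral -0.13
((508.2999267578125, 47.658241271972656), (141.11280822753906, 227.46131896972656), 14.498088836669922)
[[411.5, 140.10000610351562], [468.5, -80.0999984741211], [605.0999755859375, -44.79999923706055], [548.0999755859375, 175.39999389648438]]
side floor pts 852 1991 z at [522.   43.9  19.4] slope fwd deg -0.13 slope lateral 0.0
((506.2223815917969, 57.97764587402344), (148.12808227539062, 231.83987426757812), 15.374849319458008)
[[404.1000061035156, 150.10000610351562], [465.5, -73.4000015258789], [608.4000244140625, -34.20000076293945], [546.9000244140625, 189.39999389648438]]
```

View pics/side4.png

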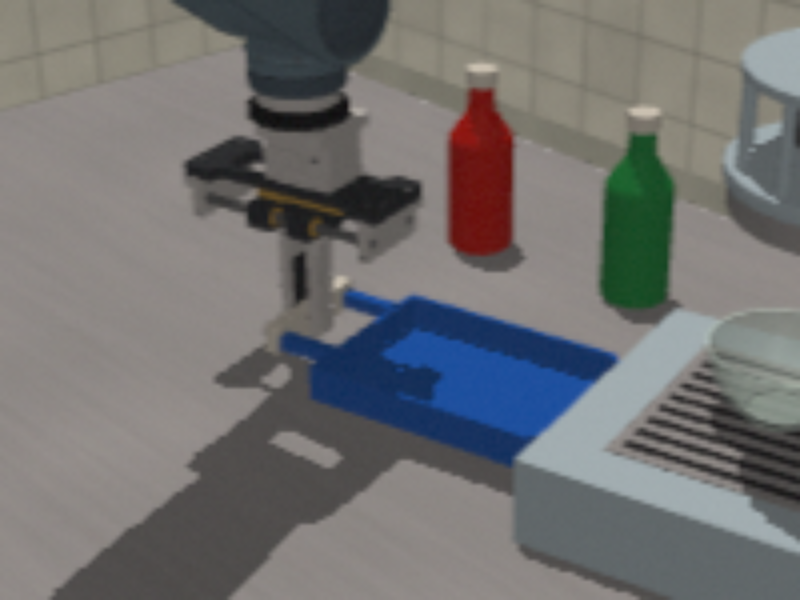

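send_rows --deltas '[[[0.006,-0.022,0,0,0,0],[0.012,-0.044,0,0,0,0],[0.0174,-0.0652,0,0,0,0],[0.0174,-0.0652,0,0,0,0]]]'

```text
time: 6.2
tool_pos: [480.9, 151.1, 26.7]
ee_rot: [-0.129, 0.992, -0.0, 0.0]
contact_force: [-0.6, 0.0, -2.1]
width: 0.126
```

```bash
python3 s.py
```

```text
t 6.2 p [480.92 151.1   26.68] yawY 104.88 z [ 4.e-04 -1.e-04 -1.e+00] w 0.126 q6 [ 0.08  0.15  2.03 -0.    0.96 -1.75]
shaver frame tcp x,y -228.9 -0.3 F x,y,z -0.19 -0.55 -2.15 T -0.03 0.41 -0.03
```

send_rows --deltas '[[[0.002,-0.0073,0,0,0,0],[0.004,-0.0145,0,0,0,0],[0.004,-0.0145,0,0,0,0]]]'

```text
time: 6.5
tool_pos: [482.1, 146.3, 26.6]
ee_rot: [-0.13, 0.991, -0.0, 0.0]
contact_force: [0.5, 1.1, -3.4]
width: 0.124
```

```bash
python3 s.py
```

```text
t 6.5 p [482.09 146.26  26.55] yawY 104.96 z [ 0. -0. -1.] w 0.124 q6 [ 0.07  0.15  2.03 -0.    0.96 -1.76]
shaver frame tcp x,y -223.9 -0.5 F x,y,z -0.98 0.76 -3.39 T -0.04 0.4 0.02
```

send_rows --deltas '[[[0.002,-0.0073,0,0,0,0],[0.0026,-0.0097,0,0,0,0],[0.0026,-0.0097,0,0,0,0]]]'

```text
time: 6.8
tool_pos: [483.1, 142.5, 26.5]
ee_rot: [-0.13, 0.991, -0.0, 0.0]
contact_force: [0.7, 0.7, -2.2]
width: 0.127
```

```bash
python3 s.py
```

```text
t 6.8 p [483.06 142.51  26.54] yawY 104.97 z [ 0. -0. -1.] w 0.127 q6 [ 0.06  0.15  2.03 -0.    0.96 -1.77]
shaver frame tcp x,y -220.0 -0.5 F x,y,z -0.53 0.86 -2.22 T -0.04 0.45 0.03
```

send_rows --deltas '[[[0.002,-0.0073,0,0,0,0],[0.0026,-0.0097,0,0,0,0],[0.0026,-0.0097,0,0,0,0]]]'

```text
time: 7.1
tool_pos: [484.1, 138.6, 26.6]
ee_rot: [-0.13, 0.991, -0.0, 0.0]
contact_force: [-0.1, 0.8, -3.6]
width: 0.125
```

```bash
python3 s.py
```

```text
t 7.1 p [484.13 138.57  26.55] yawY 104.96 z [ 0. -0. -1.] w 0.125 q6 [ 0.05  0.15  2.03 -0.    0.96 -1.78]
shaver frame tcp x,y -215.9 -0.5 F x,y,z -0.84 0.14 -3.56 T 0.02 0.37 0.01
```

send_rows --deltas '[[[0.002,-0.0073,0,0,0,0],[0.0026,-0.0097,0,0,0,0],[0.0026,-0.0097,0,0,0,0]]]'

```text
time: 7.4
tool_pos: [485.2, 134.7, 26.6]
ee_rot: [-0.13, 0.991, -0.0, 0.0]
contact_force: [-0.1, -0.5, -2.8]
width: 0.129
```

```bash
python3 s.py
```

```text
t 7.4 p [485.18 134.67  26.56] yawY 104.96 z [ 1.e-04  0.e+00 -1.e+00] w 0.129 q6 [ 0.05  0.15  2.03 -0.    0.96 -1.79]
shaver frame tcp x,y -211.9 -0.4 F x,y,z 0.48 -0.19 -2.82 T 0.02 0.39 -0.05
```

send_rows --deltas '[[[0.002,-0.0073,0,0,0,0],[0.0026,-0.0097,0,0,0,0],[0.0026,-0.0097,0,0,0,0]]]'

```text
time: 7.7
tool_pos: [486.2, 130.8, 26.6]
ee_rot: [-0.13, 0.991, -0.0, 0.0]
contact_force: [-0.1, 0.4, -3.6]
width: 0.126
```

```bash
python3 s.py
```

```text
t 7.7 p [486.23 130.8   26.56] yawY 104.96 z [ 0.  0. -1.] w 0.126 q6 [ 0.04  0.15  2.03  0.    0.96 -1.79]
shaver frame tcp x,y -207.9 -0.4 F x,y,z -0.37 -0.01 -3.61 T -0.01 0.41 -0.01
```

send_rows --deltas '[[[0.002,-0.0073,0,0,0,0],[0.0026,-0.0097,0,0,0,0],[0.0026,-0.0097,0,0,0,0]]]'

```text
time: 8.0
tool_pos: [487.3, 126.9, 26.6]
ee_rot: [-0.13, 0.991, -0.0, 0.0]
contact_force: [0.2, -0.6, -2.8]
width: 0.128
```

```bash
python3 s.py
```

```text
t 8.0 p [487.27 126.92  26.55] yawY 104.96 z [ 0. -0. -1.] w 0.128 q6 [ 0.03  0.15  2.03 -0.    0.96 -1.8 ]
shaver frame tcp x,y -203.9 -0.4 F x,y,z 0.63 0.05 -2.83 T 0.03 0.39 0.01
```

send_rows --deltas '[[[0.002,-0.0073,0,0,0,0],[0.0026,-0.0097,0,0,0,0],[0.0026,-0.0097,0,0,0,0]]]'

```text
time: 8.3
tool_pos: [488.3, 123.0, 26.6]
ee_rot: [-0.13, 0.991, -0.0, 0.0]
contact_force: [-0.2, -0.4, -2.5]
width: 0.124
```

```bash
python3 s.py
```

```text
t 8.3 p [488.33 123.03  26.56] yawY 104.96 z [ 0. -0. -1.] w 0.124 q6 [ 0.02  0.15  2.03 -0.    0.96 -1.81]
shaver frame tcp x,y -199.8 -0.4 F x,y,z 0.33 -0.26 -2.47 T 0.02 0.41 0.02
```

send_rows --deltas '[[[0.002,-0.0073,0,0,0,0],[0.0026,-0.0097,0,0,0,0],[0.0026,-0.0097,0,0,0,0]]]'

```text
time: 8.6
tool_pos: [489.3, 119.1, 26.5]
ee_rot: [-0.13, 0.991, -0.0, 0.0]
contact_force: [0.1, 0.3, -2.0]
width: 0.127
```

```bash
python3 s.py
```

```text
t 8.6 p [489.34 119.15  26.55] yawY 104.96 z [ 0. -0. -1.] w 0.127 q6 [ 0.01  0.15  2.03 -0.    0.96 -1.82]
shaver frame tcp x,y -195.8 -0.4 F x,y,z -0.27 0.21 -1.99 T 0.03 0.36 -0.01
```

send_rows --deltas '[[[0.002,-0.0073,0,0,0,0],[0.0026,-0.0097,0,0,0,0],[0.0026,-0.0097,0,0,0,0]]]'

```text
time: 8.9
tool_pos: [490.4, 115.3, 26.6]
ee_rot: [-0.13, 0.991, -0.0, 0.0]
contact_force: [0.5, -0.3, -4.0]
width: 0.128
```

```bash
python3 s.py
```

```text
t 8.9 p [490.44 115.27  26.58] yawY 104.96 z [ 2.e-04 -0.e+00 -1.e+00] w 0.128 q6 [ 0.01  0.15  2.03 -0.    0.96 -1.83]
shaver frame tcp x,y -191.8 -0.4 F x,y,z 0.45 0.41 -3.98 T 0.06 0.46 0.02
```

send_rows --deltas '[[[0.002,-0.0073,0,0,0,0],[0.0026,-0.0097,0,0,0,0],[0.0026,-0.0097,0,0,0,0]]]'

```text
time: 9.2
tool_pos: [491.6, 111.4, 26.7]
ee_rot: [-0.13, 0.991, -0.0, 0.0]
contact_force: [0.2, 0.6, -3.3]
width: 0.125
```

```bash
python3 s.py
```

```text
t 9.2 p [491.59 111.36  26.66] yawY 104.98 z [ 4.e-04 -2.e-04 -1.e+00] w 0.125 q6 [-0.    0.15  2.03 -0.    0.96 -1.83]
shaver frame tcp x,y -187.7 -0.2 F x,y,z -0.56 0.31 -3.32 T 0.09 0.39 0.1
```

send_rows --deltas '[[[0.002,-0.0073,0,0,0,0],[0.0026,-0.0097,0,0,0,0],[0.0026,-0.0097,0,0,0,0]]]'

```text
time: 9.5
tool_pos: [492.5, 107.5, 26.6]
ee_rot: [-0.13, 0.991, -0.0, 0.0]
contact_force: [0.5, -0.1, -3.5]
width: 0.124
```

```bash
python3 s.py
```

```text
t 9.5 p [492.51 107.46  26.58] yawY 104.96 z [ 1.e-04 -1.e-04 -1.e+00] w 0.124 q6 [-0.01  0.15  2.03 -0.    0.96 -1.84]
shaver frame tcp x,y -183.7 -0.4 F x,y,z 0.19 0.47 -3.47 T 0.09 0.39 0.16
```

send_rows --deltas '[[[0.0025,-0.0045,0,0,0,0],[0.005,-0.009,0,0,0,0],[0.005,-0.009,0,0,0,0]]]'

```text
time: 9.8
tool_pos: [494.4, 103.8, 26.5]
ee_rot: [-0.13, 0.992, -0.0, -0.0]
contact_force: [-0.9, 0.2, -2.8]
width: 0.124
```

```bash
python3 s.py
```

```text
t 9.8 p [494.44 103.85  26.51] yawY 104.95 z [-2.e-04 -1.e-04 -1.e+00] w 0.124 q6 [-0.02  0.16  2.03 -0.    0.96 -1.85]
shaver frame tcp x,y -179.7 0.6 F x,y,z -0.4 -0.77 -2.77 T 0.01 0.45 0.07
```

send_rows --deltas '[[[0.002,-0.0073,0,0,0,0],[0.0026,-0.0097,0,0,0,0],[0.0026,-0.0097,0,0,0,0]]]'

```text
time: 10.1
tool_pos: [495.5, 100.0, 26.5]
ee_rot: [-0.13, 0.991, -0.0, -0.0]
contact_force: [-0.0, -0.2, -3.0]
width: 0.124
```

```bash
python3 s.py
```

```text
t 10.1 p [495.45  99.98  26.52] yawY 104.95 z [-1.e-04 -0.e+00 -1.e+00] w 0.124 q6 [-0.03  0.16  2.03 -0.    0.96 -1.86]
shaver frame tcp x,y -175.7 0.6 F x,y,z 0.23 -0.07 -3.03 T -0.0 0.4 0.07
```

send_rows --deltas '[[[0.0024,0.0006,0,0,0,0],[0.0048,0.0013,0,0,0,0],[0.0048,0.0013,0,0,0,0]]]'

```text
time: 10.4
tool_pos: [497.4, 100.8, 26.6]
ee_rot: [-0.13, 0.991, 0.0, -0.0]
contact_force: [-0.1, -0.6, -3.3]
width: 0.126
```

```bash
python3 s.py
```

```text
t 10.4 p [497.44 100.78  26.55] yawY 104.97 z [-0.  0. -1.] w 0.126 q6 [-0.02  0.16  2.02  0.    0.96 -1.86]
shaver frame tcp x,y -176.0 2.7 F x,y,z 0.52 -0.29 -3.27 T 0.02 0.36 -0.01
```

send_rows --deltas '[[[0.0024,0.0006,0,0,0,0],[0.0024,0.0006,0,0,0,0],[0.0024,0.0006,0,0,0,0]]]'

```text
time: 10.7
tool_pos: [498.3, 101.0, 26.5]
ee_rot: [-0.13, 0.991, 0.0, -0.0]
contact_force: [-0.2, 0.2, -3.3]
width: 0.125
```

```bash
python3 s.py
```

```text
t 10.7 p [498.29 100.98  26.52] yawY 104.97 z [-1.e-04  0.e+00 -1.e+00] w 0.125 q6 [-0.02  0.16  2.02  0.    0.96 -1.86]
shaver frame tcp x,y -176.0 3.6 F x,y,z -0.23 -0.2 -3.35 T 0.01 0.43 -0.01
```

send_rows --deltas '[[[0.0024,0.0006,0,0,0,0],[0.0024,0.0006,0,0,0,0],[0.0024,0.0006,0,0,0,0]]]'

```text
time: 11.0
tool_pos: [499.3, 101.2, 26.5]
ee_rot: [-0.13, 0.991, -0.0, -0.0]
contact_force: [0.5, -0.2, -3.9]
width: 0.125
```

```bash
python3 s.py
```

```text
t 11.0 p [499.29 101.19  26.54] yawY 104.97 z [-0. -0. -1.] w 0.125 q6 [-0.02  0.17  2.02 -0.    0.96 -1.85]
shaver frame tcp x,y -175.9 4.6 F x,y,z 0.38 0.46 -3.87 T -0.01 0.4 -0.02
```

send_rows --deltas '[[[0.0024,0.0006,0,0,0,0],[0.0024,0.0006,0,0,0,0],[0.0024,0.0006,0,0,0,0]]]'

```text
time: 11.3
tool_pos: [500.2, 101.4, 26.5]
ee_rot: [-0.13, 0.991, 0.0, -0.0]
contact_force: [-0.7, -0.6, -2.9]
width: 0.126
```

```bash
python3 s.py
```

```text
t 11.3 p [500.15 101.4   26.47] yawY 104.96 z [-2.e-04 -0.e+00 -1.e+00] w 0.126 q6 [-0.02  0.17  2.01 -0.    0.96 -1.85]
shaver frame tcp x,y -175.9 5.5 F x,y,z 0.41 -0.83 -2.9 T -0.06 0.45 -0.06
```

send_rows --deltas '[[[0.0024,0.0006,0,0,0,0],[0.0024,0.0006,0,0,0,0],[0.0024,0.0006,0,0,0,0]]]'

```text
time: 11.6
tool_pos: [501.1, 101.7, 26.5]
ee_rot: [-0.13, 0.991, 0.0, -0.0]
contact_force: [-0.8, -0.5, -3.7]
width: 0.125
```

```bash
python3 s.py
```

```text
t 11.6 p [501.06 101.67  26.48] yawY 104.96 z [-3.e-04  0.e+00 -1.e+00] w 0.125 q6 [-0.02  0.17  2.01  0.    0.96 -1.85]
shaver frame tcp x,y -175.9 6.4 F x,y,z 0.25 -0.86 -3.7 T -0.15 0.42 -0.15
```

send_rows --deltas '[[[0.0024,0.0006,0,0,0,0],[0.0024,0.0006,0,0,0,0],[0.0024,0.0006,0,0,0,0]]]'

```text
time: 11.9
tool_pos: [502.0, 101.9, 26.4]
ee_rot: [-0.13, 0.991, 0.0, -0.0]
contact_force: [-1.9, 0.3, -2.5]
width: 0.125
```

```bash
python3 s.py
```

```text
t 11.9 p [501.98 101.91  26.43] yawY 104.96 z [-5.e-04  0.e+00 -1.e+00] w 0.125 q6 [-0.02  0.17  2.01  0.    0.96 -1.85]
shaver frame tcp x,y -175.9 7.4 F x,y,z -0.75 -1.77 -2.5 T -0.29 0.47 -0.32
```

send_rows --deltas '[[[-0.005,-0.0013,0,0,0,0],[-0.0101,-0.0027,0,0,0,0],[-0.0061,-0.0175,0,0,0,0],[-0.002,-0.032,0,0,0,0],[-0.002,-0.032,0,0,0,0]]]'

```text
time: 12.4
tool_pos: [502.0, 88.3, 26.8]
ee_rot: [-0.13, 0.992, -0.0, 0.0]
contact_force: [-0.8, 0.2, -2.6]
width: 0.129
```

```bash
python3 s.py
```

```text
t 12.4 p [502.01  88.25  26.82] yawY 104.92 z [ 9.e-04 -3.e-04 -1.e+00] w 0.129 q6 [-0.05  0.17  2.02 -0.    0.96 -1.88]
shaver frame tcp x,y -162.7 3.9 F x,y,z -0.41 -0.74 -2.65 T 0.03 0.39 -0.01
```

send_rows --deltas '[[[0.004,-0.0145,0,0,0,0],[0.008,-0.029,0,0,0,0],[0.008,-0.029,0,0,0,0]]]'

```text
time: 12.7
tool_pos: [505.0, 76.8, 26.6]
ee_rot: [-0.13, 0.992, -0.0, 0.0]
contact_force: [1.0, 0.1, -2.9]
width: 0.128
```

```bash
python3 s.py
```

```text
t 12.7 p [504.96  76.78  26.64] yawY 104.93 z [ 4.e-04 -2.e-04 -1.e+00] w 0.128 q6 [-0.07  0.17  2.01 -0.    0.96 -1.9 ]
shaver frame tcp x,y -150.9 3.8 F x,y,z 0.15 1.0 -2.92 T 0.01 0.44 0.06
```

send_rows --deltas '[[[0.003,-0.015,-0.0045,0,0,0],[0.007,-0.0295,-0.009,0,0,0],[0.007,-0.0295,-0.009,0,0,0]]]'

```text
time: 13.0
tool_pos: [507.5, 65.0, 22.7]
ee_rot: [-0.13, 0.992, -0.0, -0.0]
contact_force: [-0.6, -0.2, -2.8]
width: 0.124
```

```bash
python3 s.py
```

```text
t 13.0 p [507.48  64.99  22.71] yawY 104.93 z [-2.e-04 -2.e-04 -1.e+00] w 0.124 q6 [-0.09  0.18  2.01 -0.    0.95 -1.93]
shaver frame tcp x,y -138.8 3.2 F x,y,z -0.0 -0.6 -2.78 T 0.03 0.32 0.0
```

send_rows --deltas '[[[0.004,-0.0145,0,0,0,0],[0.008,-0.029,0,0,0,0],[0.008,-0.029,0,0,0,0]]]'

```text
time: 13.3
tool_pos: [511.0, 53.4, 23.1]
ee_rot: [-0.13, 0.992, -0.0, 0.0]
contact_force: [0.1, 0.0, -2.4]
width: 0.128
```

```bash
python3 s.py
```

```text
t 13.3 p [510.95  53.44  23.09] yawY 104.93 z [ 4.e-04 -1.e-04 -1.e+00] w 0.128 q6 [-0.12  0.18  2.01 -0.    0.95 -1.95]
shaver frame tcp x,y -126.8 3.6 F x,y,z -0.01 0.06 -2.4 T -0.02 0.44 0.02
```

send_rows --deltas '[[[0.004,-0.0145,0,0,0,0],[0.0075,-0.029,0,0,0,0],[0.0075,-0.029,0,0,0,0]]]'

```text
time: 13.6
tool_pos: [513.9, 41.8, 23.0]
ee_rot: [-0.13, 0.992, -0.0, 0.0]
contact_force: [0.4, 0.5, -2.2]
width: 0.125
```

```bash
python3 s.py
```

```text
t 13.6 p [513.87  41.81  23.04] yawY 104.93 z [ 3.e-04 -2.e-04 -1.e+00] w 0.125 q6 [-0.14  0.19  2.   -0.    0.95 -1.97]
shaver frame tcp x,y -114.8 3.4 F x,y,z -0.39 0.56 -2.2 T -0.01 0.42 -0.0
```

send_rows --deltas '[[[0.002,-0.0073,0,0,0,0],[0.004,-0.0145,0,0,0,0],[0.004,-0.0145,0,0,0,0]]]'

```text
time: 13.9
tool_pos: [515.3, 36.4, 23.0]
ee_rot: [-0.13, 0.991, -0.0, 0.0]
contact_force: [-0.1, -0.5, -3.3]
width: 0.126
```

```bash
python3 s.py
```

```text
t 13.9 p [515.27  36.45  22.97] yawY 104.96 z [ 1.e-04 -0.e+00 -1.e+00] w 0.126 q6 [-0.15  0.19  2.   -0.    0.95 -1.98]
shaver frame tcp x,y -109.3 3.4 F x,y,z 0.47 -0.18 -3.25 T -0.02 0.45 -0.07
```

send_rows --deltas '[[[0.002,-0.0073,0,0,0,0],[0.002,-0.0073,0,0,0,0]]]'

```text
time: 14.1
tool_pos: [516.0, 33.6, 23.0]
ee_rot: [-0.13, 0.991, -0.0, 0.0]
contact_force: [-0.3, -0.7, -3.1]
width: 0.124
```

```bash
python3 s.py
```

```text
t 14.1 p [516.04  33.59  22.97] yawY 104.96 z [ 1.e-04 -1.e-04 -1.e+00] w 0.124 q6 [-0.15  0.19  2.   -0.    0.95 -1.99]
shaver frame tcp x,y -106.3 3.4 F x,y,z 0.64 -0.43 -3.13 T 0.04 0.4 0.01
```

send_rows --deltas '[[[0,0,-0.0025,0,0,0],[0,0,-0.0025,0,0,0]]]'

```text
time: 14.3
tool_pos: [516.1, 33.7, 22.0]
ee_rot: [-0.13, 0.991, -0.0, 0.0]
contact_force: [0.0, -0.4, -1.7]
width: 0.127
```

```bash
python3 s.py
```

```text
t 14.3 p [516.09  33.7   21.99] yawY 104.98 z [ 3.e-04 -4.e-04 -1.e+00] w 0.127 q6 [-0.15  0.19  2.   -0.    0.95 -1.99]
shaver frame tcp x,y -106.4 3.5 F x,y,z 0.42 -0.1 -1.67 T -0.03 0.12 -0.01
```

send_rows --deltas '[[[0.002,-0.0073,0,0,0,0],[0.004,-0.0145,0,0,0,0],[0.004,-0.0145,0,0,0,0]]]'

```text
time: 14.6
tool_pos: [517.9, 27.5, 22.1]
ee_rot: [-0.13, 0.991, -0.0, 0.0]
contact_force: [-0.4, 0.3, -1.6]
width: 0.126
```

```bash
python3 s.py
```

```text
t 14.6 p [517.9   27.54  22.1 ] yawY 104.95 z [ 5.e-04 -3.e-04 -1.e+00] w 0.126 q6 [-0.17  0.19  1.99 -0.    0.95 -2.  ]
shaver frame tcp x,y -100.0 3.6 F x,y,z -0.34 -0.28 -1.59 T 0.02 0.17 -0.02
```

send_rows --deltas '[[[0.002,-0.0073,0,0,0,0],[0.002,-0.0073,0,0,0,0]]]'

```text
time: 14.8
tool_pos: [518.6, 24.7, 22.0]
ee_rot: [-0.13, 0.991, -0.0, 0.0]
contact_force: [-0.2, -0.3, -3.0]
width: 0.126
```

```bash
python3 s.py
```

```text
t 14.8 p [518.58  24.7   22.03] yawY 104.96 z [ 3.e-04 -3.e-04 -1.e+00] w 0.126 q6 [-0.17  0.19  1.99 -0.    0.95 -2.  ]
shaver frame tcp x,y -97.1 3.6 F x,y,z 0.22 -0.26 -3.03 T 0.0 0.09 0.02
```

send_rows --deltas '[[[0.002,-0.0073,0,0,0,0],[0.002,-0.0073,0,0,0,0]]]'

```text
time: 15.0
tool_pos: [519.3, 21.8, 22.0]
ee_rot: [-0.13, 0.991, -0.0, 0.0]
contact_force: [-0.2, -0.2, -2.2]
width: 0.126
```

```bash
python3 s.py
```

```text
t 15.0 p [519.35  21.8   22.  ] yawY 104.96 z [ 3.e-04 -3.e-04 -1.e+00] w 0.126 q6 [-0.18  0.2   1.99 -0.    0.95 -2.01]
shaver frame tcp x,y -94.1 3.6 F x,y,z 0.12 -0.25 -2.21 T 0.06 0.06 0.02
```

send_rows --deltas '[[[0.002,-0.0073,0,0,0,0],[0.002,-0.0073,0,0,0,0]]]'

```text
time: 15.2
tool_pos: [520.1, 18.9, 22.0]
ee_rot: [-0.13, 0.991, -0.0, 0.0]
contact_force: [0.9, -0.5, -1.8]
width: 0.124
```

```bash
python3 s.py
```

```text
t 15.2 p [520.13  18.89  21.99] yawY 104.96 z [ 2.e-04 -2.e-04 -1.e+00] w 0.124 q6 [-0.18  0.2   1.99 -0.    0.95 -2.01]
shaver frame tcp x,y -91.0 3.6 F x,y,z 0.72 0.79 -1.79 T 0.07 0.11 -0.02
```

send_rows --deltas '[[[0.002,-0.0073,0,0,0,0],[0.002,-0.0073,0,0,0,0]]]'

```text
time: 15.4
tool_pos: [520.9, 16.0, 22.0]
ee_rot: [-0.13, 0.991, -0.0, 0.0]
contact_force: [0.4, -0.3, -1.9]
width: 0.125
```

```bash
python3 s.py
```

```text
t 15.4 p [520.94  15.98  22.  ] yawY 104.96 z [ 2.e-04 -2.e-04 -1.e+00] w 0.125 q6 [-0.19  0.2   1.99 -0.    0.95 -2.02]
shaver frame tcp x,y -88.0 3.6 F x,y,z 0.42 0.27 -1.89 T -0.02 0.1 0.03
```

send_rows --deltas '[[[0.002,-0.0073,0,0,0,0],[0.002,-0.0073,0,0,0,0]]]'

```text
time: 15.6
tool_pos: [521.7, 13.1, 22.0]
ee_rot: [-0.13, 0.991, -0.0, 0.0]
contact_force: [0.2, -0.6, -2.2]
width: 0.125
```

```bash
python3 s.py
```

```text
t 15.6 p [521.73  13.06  21.99] yawY 104.96 z [ 2.e-04 -2.e-04 -1.e+00] w 0.125 q6 [-0.19  0.2   1.99 -0.    0.95 -2.02]
shaver frame tcp x,y -85.0 3.6 F x,y,z 0.63 0.04 -2.23 T -0.02 0.06 0.02
```

send_rows --deltas '[[[0.002,-0.0073,0,0,0,0],[0.002,-0.0073,0,0,0,0]]]'

```text
time: 15.8
tool_pos: [522.5, 10.2, 22.0]
ee_rot: [-0.13, 0.991, -0.0, 0.0]
contact_force: [-0.1, -0.8, -1.4]
width: 0.126
```

```bash
python3 s.py
```

```text
t 15.8 p [522.51  10.16  21.99] yawY 104.96 z [ 2.e-04 -2.e-04 -1.e+00] w 0.126 q6 [-0.2   0.2   1.98 -0.    0.95 -2.03]
shaver frame tcp x,y -82.0 3.6 F x,y,z 0.78 -0.3 -1.44 T 0.02 0.08 -0.04
```

send_rows --deltas '[[[0.002,-0.0073,0,0,0,0],[0.002,-0.0073,0,0,0,0]]]'

```text
time: 16.0
tool_pos: [523.3, 7.2, 22.0]
ee_rot: [-0.13, 0.991, -0.0, 0.0]
contact_force: [0.6, -0.4, -1.9]
width: 0.127
```

```bash
python3 s.py
```

```text
t 16.0 p [523.32   7.21  22.  ] yawY 104.96 z [ 2.e-04 -2.e-04 -1.e+00] w 0.127 q6 [-0.2   0.2   1.98 -0.    0.95 -2.03]
shaver frame tcp x,y -78.9 3.6 F x,y,z 0.59 0.47 -1.87 T 0.02 0.03 0.07
```

send_rows --deltas '[[[0.002,-0.0073,0,0,0,0],[0.002,-0.0073,0,0,0,0]]]'

```text
time: 16.2
tool_pos: [524.1, 4.3, 22.0]
ee_rot: [-0.13, 0.991, -0.0, 0.0]
contact_force: [-0.3, -0.6, -1.8]
width: 0.126
```

```bash
python3 s.py
```

```text
t 16.2 p [524.1    4.3   21.97] yawY 104.96 z [ 2.e-04 -2.e-04 -1.e+00] w 0.126 q6 [-0.21  0.21  1.98 -0.    0.96 -2.04]
shaver frame tcp x,y -75.9 3.6 F x,y,z 0.47 -0.4 -1.83 T 0.02 0.05 0.02
```

send_rows --deltas '[[[0.0013,-0.0048,0,0,0,0],[0.0013,-0.0048,0,0,0,0]]]'

```text
time: 16.4
tool_pos: [524.1, 3.2, 21.8]
ee_rot: [-0.13, 0.991, 0.001, -0.0]
contact_force: [-1.0, 4.3, -1.0]
width: 0.121
```

```bash
python3 s.py
```

```text
t 16.4 p [524.12   3.25  21.77] yawY 104.96 z [-8.0e-04  1.2e-03 -1.0e+00] w 0.121 q6 [-0.21  0.21  1.98  0.    0.96 -2.04]
shaver frame tcp x,y -74.9 3.4 F x,y,z -4.4 0.1 -0.98 T 0.05 0.75 -0.0
```

send_rows --deltas '[[[0.0013,-0.0048,0,0,0,0],[0.0013,-0.0048,0,0,0,0]]]'

```text
time: 16.6
tool_pos: [524.7, 1.2, 21.8]
ee_rot: [-0.13, 0.991, 0.0, -0.0]
contact_force: [-0.6, 4.1, -1.0]
width: 0.124
```

```bash
python3 s.py
```

```text
t 16.6 p [524.73   1.24  21.8 ] yawY 104.97 z [-6.e-04  8.e-04 -1.e+00] w 0.124 q6 [-0.21  0.21  1.98  0.    0.96 -2.05]
shaver frame tcp x,y -72.8 3.5 F x,y,z -4.08 0.46 -0.97 T 0.07 0.77 0.01
```

send_rows --deltas '[[[0.0013,-0.0048,0,0,0,0],[0.0013,-0.0048,0,0,0,0]]]'

```text
time: 16.8
tool_pos: [525.5, -1.2, 21.9]
ee_rot: [-0.13, 0.991, 0.0, -0.0]
contact_force: [-0.8, 3.7, -1.4]
width: 0.125
```

```bash
python3 s.py
```

```text
t 16.8 p [525.51  -1.2   21.91] yawY 104.97 z [-1.e-04  0.e+00 -1.e+00] w 0.125 q6 [-0.22  0.21  1.98 -0.    0.96 -2.05]
shaver frame tcp x,y -70.2 3.6 F x,y,z -3.73 0.18 -1.42 T 0.04 0.74 -0.0
```

send_rows --deltas '[[[0.0013,-0.0048,0,0,0,0],[0.0013,-0.0048,0,0,0,0]]]'

```text
time: 17.0
tool_pos: [526.2, -3.5, 22.0]
ee_rot: [-0.13, 0.991, -0.0, 0.0]
contact_force: [-0.3, 2.3, -1.3]
width: 0.13
```

```bash
python3 s.py
```

```text
t 17.0 p [526.19  -3.48  21.97] yawY 104.96 z [ 2.e-04 -4.e-04 -1.e+00] w 0.13 q6 [-0.22  0.21  1.98 -0.    0.96 -2.05]
shaver frame tcp x,y -67.9 3.7 F x,y,z -2.25 0.33 -1.3 T 0.08 0.55 -0.02
```

send_rows --deltas '[[[0.0008,-0.0029,0,0,0,0],[0.0008,-0.0029,0,0,0,0]]]'

```text
time: 17.2
tool_pos: [526.5, -4.6, 22.0]
ee_rot: [-0.13, 0.991, -0.0, 0.0]
contact_force: [-0.5, 0.9, -1.9]
width: 0.126
```

```bash
python3 s.py
```

```text
t 17.2 p [526.5   -4.56  21.97] yawY 104.96 z [ 2.e-04 -4.e-04 -1.e+00] w 0.126 q6 [-0.22  0.21  1.97 -0.    0.96 -2.06]
shaver frame tcp x,y -66.7 3.7 F x,y,z -0.95 -0.23 -1.85 T 0.04 0.46 0.01
```

send_rows --deltas '[[[0.0008,-0.0029,0,0,0,0],[0.0008,-0.0029,0,0,0,0]]]'

```text
time: 17.4
tool_pos: [526.8, -5.6, 22.0]
ee_rot: [-0.13, 0.991, -0.0, 0.0]
contact_force: [-1.3, 1.2, -2.2]
width: 0.126
```

```bash
python3 s.py
```

```text
t 17.4 p [526.83  -5.65  22.01] yawY 104.97 z [ 3.e-04 -4.e-04 -1.e+00] w 0.126 q6 [-0.23  0.21  1.97 -0.    0.96 -2.06]
shaver frame tcp x,y -65.6 3.7 F x,y,z -1.46 -0.95 -2.16 T 0.06 0.36 -0.01
```

send_rows --deltas '[[[0.0008,-0.0029,0,0,0,0],[0.0008,-0.0029,0,0,0,0]]]'

```text
time: 17.6
tool_pos: [527.2, -6.8, 22.0]
ee_rot: [-0.13, 0.991, -0.0, 0.0]
contact_force: [-0.5, 0.7, -1.6]
width: 0.124
```

```bash
python3 s.py
```

```text
t 17.6 p [527.18  -6.82  22.03] yawY 104.97 z [ 3.e-04 -4.e-04 -1.e+00] w 0.124 q6 [-0.23  0.21  1.97 -0.    0.96 -2.06]
shaver frame tcp x,y -64.4 3.8 F x,y,z -0.77 -0.29 -1.65 T 0.02 0.33 -0.04
```

send_rows --deltas '[[[0.0008,-0.0029,0,0,0,0],[0.0008,-0.0029,0,0,0,0]]]'

```text
time: 17.8
tool_pos: [527.5, -8.0, 22.0]
ee_rot: [-0.13, 0.991, -0.0, 0.0]
contact_force: [-0.1, 0.1, -1.8]
width: 0.124
```

```bash
python3 s.py
```

```text
t 17.8 p [527.51  -7.96  22.03] yawY 104.98 z [ 3.e-04 -4.e-04 -1.e+00] w 0.124 q6 [-0.23  0.21  1.97 -0.    0.96 -2.06]
shaver frame tcp x,y -63.2 3.8 F x,y,z -0.16 -0.04 -1.76 T 0.06 0.29 0.03
```

send_rows --deltas '[[[0.0005,-0.0019,0,0,0,0],[0.0005,-0.0019,0,0,0,0]]]'

```text
time: 18.0
tool_pos: [527.6, -8.7, 22.0]
ee_rot: [-0.13, 0.991, -0.0, 0.0]
contact_force: [-0.0, 1.2, -2.2]
width: 0.124
```

```bash
python3 s.py
```

```text
t 18.0 p [527.64  -8.67  22.  ] yawY 104.97 z [ 3.e-04 -3.e-04 -1.e+00] w 0.124 q6 [-0.23  0.21  1.97 -0.    0.96 -2.06]
shaver frame tcp x,y -62.5 3.7 F x,y,z -1.2 0.28 -2.24 T 0.06 0.27 -0.02
```

send_rows --deltas '[[[0.0008,-0.0029,0,0,0,0],[0.0008,-0.0029,0,0,0,0]]]'

```text
time: 18.2
tool_pos: [528.0, -9.9, 22.0]
ee_rot: [-0.13, 0.991, -0.0, 0.0]
contact_force: [0.1, 0.4, -3.2]
width: 0.12
```

```bash
python3 s.py
```

```text
t 18.2 p [527.98  -9.88  21.99] yawY 104.97 z [ 2.e-04 -4.e-04 -1.e+00] w 0.12 q6 [-0.23  0.21  1.97 -0.    0.96 -2.07]
shaver frame tcp x,y -61.2 3.8 F x,y,z -0.36 0.21 -3.19 T 0.0 0.15 -0.06
```

send_rows --deltas '[[[0.0008,-0.0029,0,0,0,0],[0.0008,-0.0029,0,0,0,0]]]'

```text
time: 18.4
tool_pos: [528.4, -11.1, 22.0]
ee_rot: [-0.13, 0.991, -0.0, 0.0]
contact_force: [-0.2, -1.0, -2.8]
width: 0.124
```

```bash
python3 s.py
```

```text
t 18.4 p [528.36 -11.11  22.02] yawY 104.97 z [ 3.e-04 -5.e-04 -1.e+00] w 0.124 q6 [-0.24  0.21  1.97 -0.    0.96 -2.07]
shaver frame tcp x,y -59.9 3.8 F x,y,z 0.9 -0.41 -2.81 T 0.01 0.13 0.02
```

send_rows --deltas '[[[0.0008,-0.0029,0,0,0,0],[0.0008,-0.0029,0,0,0,0]]]'

```text
time: 18.6
tool_pos: [528.6, -12.2, 22.0]
ee_rot: [-0.13, 0.991, -0.0, 0.0]
contact_force: [-0.6, -1.1, -2.2]
width: 0.126
```

```bash
python3 s.py
```

```text
t 18.6 p [528.64 -12.21  22.  ] yawY 104.97 z [ 3.e-04 -4.e-04 -1.e+00] w 0.126 q6 [-0.24  0.22  1.97 -0.    0.96 -2.07]
shaver frame tcp x,y -58.8 3.8 F x,y,z 0.92 -0.82 -2.18 T 0.0 -0.03 -0.02
```

send_rows --deltas '[[[0.0008,-0.0029,0,0,0,0],[0.0008,-0.0029,0,0,0,0]]]'

```text
time: 18.8
tool_pos: [528.9, -13.3, 22.0]
ee_rot: [-0.13, 0.991, -0.0, 0.0]
contact_force: [0.2, -2.0, -1.5]
width: 0.126
```

```bash
python3 s.py
```

```text
t 18.8 p [528.92 -13.28  22.  ] yawY 104.97 z [ 2.e-04 -2.e-04 -1.e+00] w 0.126 q6 [-0.24  0.22  1.97 -0.    0.96 -2.07]
shaver frame tcp x,y -57.7 3.8 F x,y,z 1.98 -0.36 -1.53 T 0.04 0.01 -0.06
```

send_rows --deltas '[[[0.0008,-0.0029,0,0,0,0],[0.0008,-0.0029,0,0,0,0]]]'

```text
time: 19.0
tool_pos: [529.1, -14.2, 21.9]
ee_rot: [-0.13, 0.991, 0.0, -0.0]
contact_force: [0.4, 0.3, -1.4]
width: 0.126
```

```bash
python3 s.py
```

```text
t 19.0 p [529.06 -14.18  21.93] yawY 104.97 z [-2.e-04  2.e-04 -1.e+00] w 0.126 q6 [-0.24  0.22  1.97  0.    0.96 -2.07]
shaver frame tcp x,y -56.8 3.7 F x,y,z -0.18 0.5 -1.4 T 0.07 0.14 0.01
```

send_rows --deltas '[[[0.0008,-0.0029,0,0,0,0],[0.0008,-0.0029,0,0,0,0]]]'

```text
time: 19.2
tool_pos: [529.3, -15.1, 21.9]
ee_rot: [-0.13, 0.991, 0.0, -0.0]
contact_force: [0.1, 2.0, -0.7]
width: 0.124
```

```bash
python3 s.py
```

```text
t 19.2 p [529.27 -15.15  21.85] yawY 104.97 z [-4.e-04  5.e-04 -1.e+00] w 0.124 q6 [-0.24  0.22  1.97  0.    0.96 -2.08]
shaver frame tcp x,y -55.8 3.6 F x,y,z -1.9 0.64 -0.73 T 0.01 0.43 0.03
```

send_rows --deltas '[[[0.0008,-0.0029,0,0,0,0],[0.0008,-0.0029,0,0,0,0]]]'

```text
time: 19.4
tool_pos: [529.6, -16.3, 21.8]
ee_rot: [-0.13, 0.991, 0.0, -0.0]
contact_force: [-1.1, 3.0, -0.6]
width: 0.124
```

```bash
python3 s.py
```

```text
t 19.4 p [529.56 -16.33  21.83] yawY 104.96 z [-5.e-04  6.e-04 -1.e+00] w 0.124 q6 [-0.25  0.22  1.97  0.    0.96 -2.08]
shaver frame tcp x,y -54.6 3.6 F x,y,z -3.19 -0.31 -0.56 T 0.02 0.65 -0.01
```

send_rows --deltas '[[[0.0008,-0.0029,0,0,0,0],[0.0008,-0.0029,0,0,0,0]]]'

```text
time: 19.6
tool_pos: [529.6, -16.9, 21.8]
ee_rot: [-0.13, 0.991, 0.001, -0.0]
contact_force: [-1.2, 6.4, -0.9]
width: 0.127
```

```bash
python3 s.py
```

```text
t 19.6 p [529.6  -16.89  21.75] yawY 104.96 z [-0.0011  0.0017 -1.    ] w 0.127 q6 [-0.25  0.22  1.97  0.    0.96 -2.08]
shaver frame tcp x,y -54.0 3.5 F x,y,z -6.46 0.43 -0.87 T 0.08 1.04 0.02
```

send_rows --deltas '[[[0.0008,-0.0029,0,0,0,0],[0.0008,-0.0029,0,0,0,0]]]'

```text
time: 19.8
tool_pos: [529.6, -17.3, 21.7]
ee_rot: [-0.13, 0.991, 0.002, -0.001]
contact_force: [-2.5, 9.8, 1.6]
width: 0.125
```

```bash
python3 s.py
```

```text
t 19.8 p [529.64 -17.35  21.72] yawY 104.95 z [-0.0018  0.003  -1.    ] w 0.125 q6 [-0.25  0.22  1.96  0.    0.96 -2.08]
shaver frame tcp x,y -53.6 3.4 F x,y,z -10.08 0.06 1.57 T 0.13 1.46 -0.01
```

send_rows --deltas '[[[0.0008,-0.0029,0,0,0,0],[0.0008,-0.0029,0,0,0,0]]]'

```text
time: 20.0
tool_pos: [529.7, -17.8, 21.7]
ee_rot: [-0.13, 0.992, 0.002, -0.001]
contact_force: [-2.8, 11.6, 2.6]
width: 0.125
```

```bash
python3 s.py
```

```text
t 20.0 p [529.65 -17.8   21.69] yawY 104.95 z [-0.0026  0.0043 -1.    ] w 0.125 q6 [-0.25  0.22  1.96  0.    0.96 -2.08]
shaver frame tcp x,y -53.1 3.3 F x,y,z -11.95 0.26 2.6 T 0.1 1.93 -0.03
```

send_rows --deltas '[[[0,0,0,0,0,0],[-0.0013,0.0048,0,0,0,0],[-0.0026,0.0097,0,0,0,0],[-0.0026,0.0097,0,0,0,0]]]'

```text
time: 20.4
tool_pos: [529.5, -16.0, 21.9]
ee_rot: [-0.13, 0.991, 0.0, -0.0]
contact_force: [-1.4, 2.4, -1.3]
width: 0.124
```

```bash
python3 s.py
```

```text
t 20.4 p [529.52 -15.96  21.88] yawY 104.99 z [-3.e-04  1.e-04 -1.e+00] w 0.124 q6 [-0.24  0.22  1.97  0.    0.96 -2.08]
shaver frame tcp x,y -54.9 3.7 F x,y,z -2.72 -0.71 -1.25 T 0.0 0.62 0.01
```

send_rows --deltas '[[[-0.0005,0.0019,0,0,0,0],[-0.0005,0.0019,0,0,0,0]]]'

```text
time: 20.6
tool_pos: [529.5, -15.6, 21.9]
ee_rot: [-0.13, 0.991, -0.0, 0.0]
contact_force: [-1.1, 2.4, -1.2]
width: 0.131
```

```bash
python3 s.py
```

```text
t 20.6 p [529.54 -15.62  21.94] yawY 104.96 z [ 1.e-04 -2.e-04 -1.e+00] w 0.131 q6 [-0.24  0.22  1.97 -0.    0.96 -2.08]
shaver frame tcp x,y -55.3 3.8 F x,y,z -2.61 -0.4 -1.2 T 0.03 0.49 0.0
```

send_rows --deltas '[[[0,0,0,0,0,0],[0,0,0,0,0,0],[0,0,0,0,0,0],[0,0,0,0,0,0]]]' --jaw -0.2

```text
time: 21.0
tool_pos: [529.9, -15.7, 22.3]
ee_rot: [-0.13, 0.991, -0.0, 0.0]
contact_force: [-0.2, -0.5, -0.2]
width: 0.39
```

```bash
python3 s.py; python3 look.py 5
```

```text
t 21.0 p [529.88 -15.69  22.25] yawY 104.97 z [ 8.e-04 -5.e-04 -1.e+00] w 0.39 q6 [-0.24  0.22  1.97 -0.    0.96 -2.08]
shaver frame tcp x,y -55.1 4.1 F x,y,z 0.4 -0.32 -0.15 T -0.0 0.01 -0.01
```

View pics/side5.png

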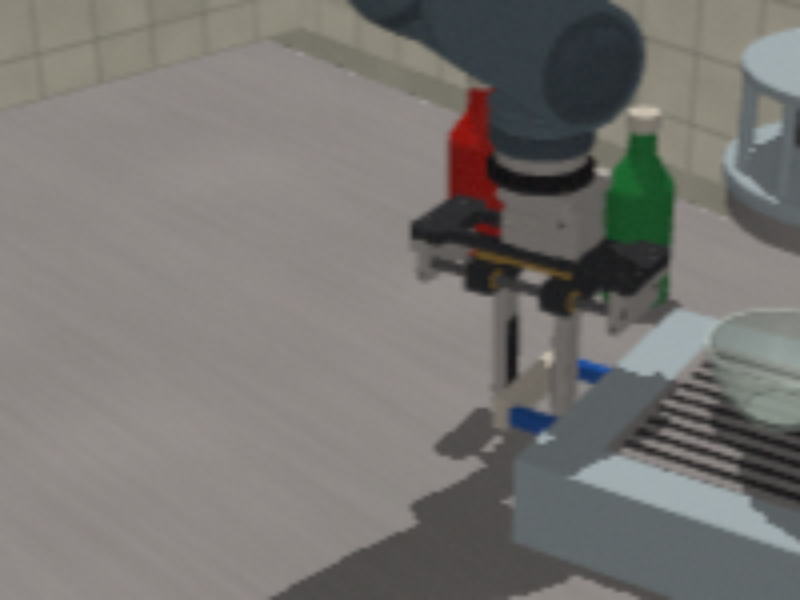

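send_rows --deltas '[[[0,0,0.05,0,0,0],[0,0,0.13,0,0,0],[-0.07,0.25,0.25,0,0,0],[-0.07,0.25,0.25,0,0,0],[-0.07,0.25,0.25,0,0,0]]]'

```text
time: 21.6
tool_pos: [501.8, 87.1, 124.3]
ee_rot: [-0.132, 0.991, -0.0, 0.002]
contact_force: [1.2, -0.5, -0.4]
width: 0.401
```

send_rows --deltas '[[[0,0.2,0.1,0,0,0],[0,0.2,0.1,0,0,0],[0,0.2,0.1,0,0,0]]]'

```text
time: 21.9
tool_pos: [502.9, 167.3, 164.5]
ee_rot: [-0.132, 0.991, 0.0, 0.003]
contact_force: [0.3, -0.0, 0.6]
width: 0.402
```

```bash
python3 s.py; python3 look.py 6
python3 - <<'E'
from m import *
a=np.radians(-75.1); ex=np.array([np.cos(a),np.sin(a),0]); ey=np.array([-ex[1],ex[0],0]); S0=np.array([540.1,-70,0])
for n in("side","top"):
    P,d=dep(n,f"{n}6.npy"); im=cv2.imread(f"pics/{n}6f.png").astype(int); b,g,rr=im[...,0],im[...,1],im[...,2]
    X=(P-S0)@ex; Y=(P-S0)@ey
    w=(d>0)&(abs(Y)<80)&(X>-90)&(X<-20)&(P[...,2]>25)&(P[...,2]<65)&(b<rr+25)
    q=P[w]; print(n,w.sum(),np.percentile((q-S0)@ex,[10,50,90]).round(1),np.percentile((q-S0)@ey,[2,50,98]).round(1),np.percentile(q[:,2],[50,90]))
    R=cv2.minAreaRect(q[:,:2].astype(np.float32)); print(R)
    for k in("bowl","syrup_red","syrup_green","ice_tub"):
        c=r.mark_of(n,k); print(k,[np.round(np.array(x["point"])*[560,420],1).tolist()+[round(x["p"],2)] for x in c[:2]])
A=cv2.imread("pics/top0.png").astype(int);B=cv2.imread("pics/top6f.png").astype(int)
E
```

```text
t 21.9 p [502.94 167.31 164.46] yawY 105.22 z [ 5.e-03  8.e-04 -1.e+00] w 0.402 q6 [ 0.11  0.    1.9   0.    1.23 -1.73]
shaver frame tcp x,y -238.9 25.1 F x,y,z 0.1 0.25 0.55 T -0.02 0.07 0.02
side 168 [-58.2 -49.9 -47.7] [-45.6   0.5  53.8] [46.84644141 51.0611224 ]
((534.6460571289062, -28.670429229736328), (103.76919555664062, 39.5022087097168), 14.576107025146484)
bowl [[341.7, 232.2, 0.78]]
syrup_red [[270.2, 192.8, 0.71]]
syrup_green [[311.9, 201.5, 0.74]]
ice_tub [[324.7, 342.8, 0.7]]
top 229 [-63.6 -58.5 -52.9] [-45.9   3.4  50. ] [52.00153215 55.47267051]
((532.0285034179688, -26.10578155517578), (99.65140533447266, 39.79027557373047), 14.854569435119629)
bowl [[360.9, 174.4, 0.59]]
syrup_red [[180.4, 133.2, 0.75]]
syrup_green [[249.3, 125.3, 0.64]]
ice_tub [[430.7, 300.6, 0.69]]
```

View pics/top6f.png

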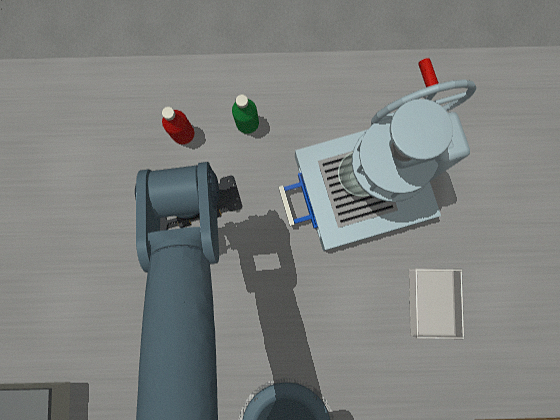

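View pics/side6.png

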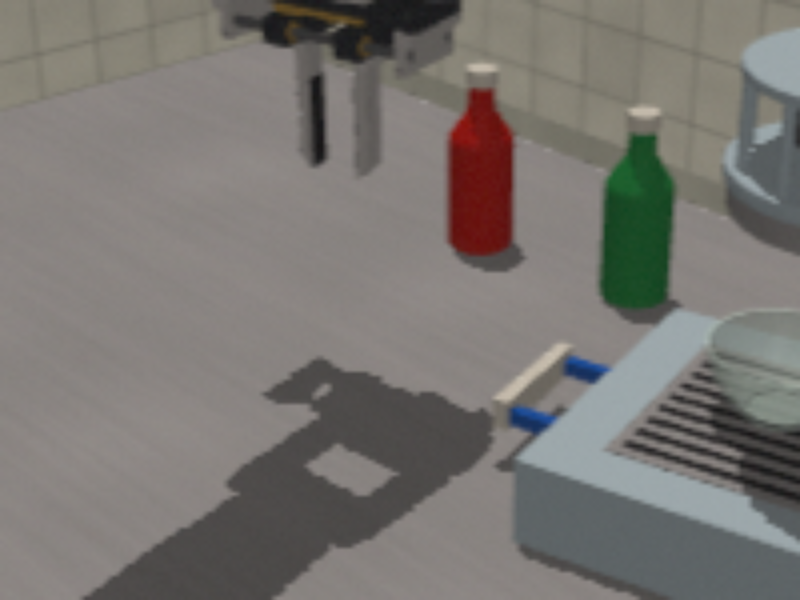

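Run:
```python
from m import *
def onz(n,u,v,z):
    K,R,t=cam(n); c=-R.T@t; D=np.stack([(u-K[0,2])/K[0,0],(v-K[1,2])/K[1,1],np.ones(len(u))],-1)@R; return c+D*((z-c[2])/D[:,2])[:,None]
v,u=np.mgrid[0:420,0:560]
for k,ang,box,z in(("0",-72,(115,150,195,250),38),("6",-75.1,(270,305,175,235),52)):
    a=np.radians(ang); ex=np.array([np.cos(a),np.sin(a),0]); ey=np.array([-ex[1],ex[0],0])
    im=cv2.imread("pics/top0.png" if k=="0" else "pics/top6f.png").astype(int)
    b,g,rr=im[...,0],im[...,1],im[...,2]
    w=(im.min(-1)>150)&(rr>b)&(u>box[0])&(u<box[1])&(v>box[2])&(v<box[3])
    uu,vv=u[w].astype(float),v[w].astype(float)
    q=onz("top",uu,vv,z); x=q@ex; y=q@ey
    ref=np.array([540.1,-70,0]) if k=="6" else np.array([499.2,365.3,0])
    print(k,w.sum(),(x-ref@ex).min().round(1),(x-ref@ex).max().round(1),(x-ref@ex).mean().round(2),"y",(y-ref@ey).min().round(1),(y-ref@ey).max().round(1))
im=cv2.imread("pics/top6f.png")[170:240,265:335]; cv2.imwrite("pics/z6.png",cv2.resize(im,None,fx=8,fy=8,interpolation=cv2.INTER_NEAREST))
```

```text
0 180 -6.8 4.1 -1.39 y -49.1 51.0
6 199 -63.6 -40.4 -57.38 y -55.9 55.2
```

View pics/z6.png

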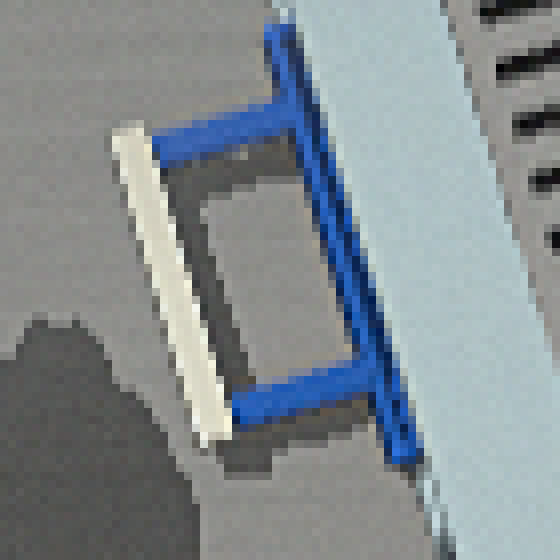

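```bash
python3 -c "
from cell import r
print(r.finish_job())"
```

```text
the job is handed in; nothing more can be done
None
```

I slid the drip tray into the bay, pushed it past the spring roller, let go, and handed the job in at about 22 s of the 67 s allowed. The hand-in reports no verdict, and I could not read the tray switch directly.

**What I did:**
- **Grip and lift:** I gripped the tray by its white bar, lifted it and checked it was level (within about 0.6°). I then lined it up with the shaver at about −75° from the world x axis.
- **Finding the channel:** I felt both side walls with light contact, about 4 mm of free play, centred roughly 3 mm to the left (+y) of nominal. I kept the tray near that centre, lowered it onto the channel floor and slid it in.
- **Pushing home:** The roller resisted with about 4.4 N, then pulled the tray in with about 2 N. After that the buffers pushed back. I pushed to 12 N, backed off to under 3 N and opened the jaws. The highest push I read was 12 N.

**Last checks:**
- **Seat position:** The bar, measured in the top view and corrected for the camera offset seen at the start, sits about 56 mm in front of the plinth. That puts the tray's origin about 94 mm behind the front face, and 1.5 mm short of where the buffers began, which fits the snapped position. The bar looks parallel to the plinth's front.
- **Disagreement:** A rougher reading from depth gave −58.5 mm from the top camera and −50 mm from the side camera. I trusted the corrected value because it agrees with the force readings. I did not tug the tray to test how firmly it is held.
- **Other things:** The bottles and ice tub look unmoved in the top view, and the gripper never came near them or the bowl. At hand-in the arm was clear of everything, with force readings near zero.

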